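# Find the stamped tip rack and push it into the dispatch lane

### The job

Tip both standing green tip racks over towards the robot with the fingertips, so that each lies on the broad side that faced the robot and shows its underside, and see which underside bears the round orange stamp. Then push that rack, still lying on its side, until all of it is inside the yellow-taped dispatch lane, leaving the other rack lying outside the lane. Do not lift or carry the racks, and leave the other things on the bench alone.

Things in the scene. Friction and masses are not known exactly. Their poses are not given: they have to be found in the camera images.
- rack_a: one of two look-alike closed tip racks: green block with white band and grey lid, 72 mm deep (own x), 118 wide (own y), 105 tall (own z), 0.18-0.37 kg, evenly spread. Starts standing, one on each side of the lane, own x pointing away from the robot within 0.27 rad. Origin: centre of its underside. Pushed near the top of a broad side it tips rather than slides, and falls over past 35 degrees
- rack_b: one of two look-alike closed tip racks: green block with white band and grey lid, 72 mm deep (own x), 118 wide (own y), 105 tall (own z), 0.18-0.37 kg, evenly spread. Starts standing, one on each side of the lane, own x pointing away from the robot within 0.27 rad. Origin: centre of its underside. Pushed near the top of a broad side it tips rather than slides, and falls over past 35 degrees
- rack_a_mid (a point): centre of the block rack_a (52.5 mm above its underside while standing, 36 mm above the bench when it lies on a broad side)
- rack_b_mid (a point): centre of the block rack_b, likewise
- stamp (a point): centre of the round orange stamp, 52 mm across, on the underside of one of the two racks (the rack whose origin it coincides with); hidden while that rack stands; the other rack's underside is plain green
- lane: dispatch lane: grey rectangle on the bench between the racks, 340 mm along its own x (away from the robot) by 190 mm along its own y, outlined in 15 mm yellow tape that counts as part of it; flat, nothing to bump into. Origin at its centre
- rack_a_c0 (a point): point of rack_a at own x 0, y +59 mm, z 0 mm: the middle of one of its four edges that run along its x; with the rack lying on a broad side these four outline its footprint
- rack_a_c1 (a point): point of rack_a at own x 0, y -59 mm, z 0 mm: the middle of one of its four edges that run along its x; with the rack lying on a broad side these four outline its footprint
- rack_a_c2 (a point): point of rack_a at own x 0, y -59 mm, z 105 mm: the middle of one of its four edges that run along its x; with the rack lying on a broad side these four outline its footprint
- rack_a_c3 (a point): point of rack_a at own x 0, y +59 mm, z 105 mm: the middle of one of its four edges that run along its x; with the rack lying on a broad side these four outline its footprint
- tube_blue: clear sample tube with a blue screw cap, standing, 31 mm across and 75 mm tall; bystander to leave alone. Origin under its centre
- tube_white: clear sample tube with a white screw cap, standing, 31 mm across and 75 mm tall; bystander to leave alone. Origin under its centre
- bottle: white plastic bottle with a blue cap, 68 mm across and 150 mm tall, standing; bystander to leave alone. Origin under its centre
- beaker: white ceramic beaker, 80 mm across and 85 mm tall, standing; bystander to leave alone. Origin under its centre
- well_tray: flat black tray with small compartments, 85 by 125 by 20 mm; bystander to leave alone. Origin under its centre
- calculator: black pocket calculator lying flat, 140 by 80 by 15 mm; bystander to leave alone. Origin under its centre
Mind the look-alikes: they are no part of the job. What is shaped like the rack_a but red is not meant.

How it is judged:
By the outcome, as a careful person would: the job done as asked, in the order asked, and still so for the second after the job is handed in, with the robot touching nothing.
It also fails if it takes over 64 s, if anything falls off the work surface, if the arm or the gripper's body presses on something with over 40 N, if the wrist force passes 120 N, or if a joint passes its speed limit or range.

### The arm

A 6-joint arm with a two-finger parallel gripper is mounted at the origin on the work surface. World frame = base frame: x ahead of the robot, y to its left, z up, the work surface at z = 0. Lengths are in mm, angles in rad, forces in N, time in s.
With the tool pointing down it reaches from about 350 to 925 mm from the base axis. Payload 6.4 kg.
Tool frame: the origin (TCP) lies at the very end of the fingers, on their centre line; the grasp point (between the pads) lies 19 mm behind it (env.pinch_z is the z of the grasp point in the tool frame, in mm); z points along the fingers, y is the direction in which the jaws open and shut (so a half turn about z gives the same grasp; the last joint's range is limited). The gripper opens to 85 mm and grips with 20 to 120 N. Pads are 22 mm wide; open, the fingers measure 114 mm over their backs; the gripper's body (76 mm by 85 mm) begins 54 mm behind the grasp point. The pads swing forward as they close: fully open they stand 13 mm farther back than shut.
Start: joints at [1.09, 0.245, 1.558, -0, 1.339, -0.174], TCP at [196.303, 619.66, 231.29] pointing down, gripper open.
Joint ranges: [-3.13, 3.13], [-1.02, 2.26], [0.13, 2.54], [-0.95, 4.09], [0.21, 2.88], [-2.74, 2.74]. Speed limits (rad/s): [2.57, 2.57, 3.14, 3.14, 3.14, 3.14].

### API

Orientations are given as a unit quaternion [w, x, y, z].
In Python, from bench import env gives the robot as it stands. The module is installed in compiled form; this text tells all that it offers.
- The arm moves only by the tool drive_tool, never from a script. Its argument "rows" is a list of rows, each an object of numbers: "x", "y", "z": the shift along the tool's x, y, z in mm; "wx", "wy", "wz": the turn, a rotation vector about the tool's x, y, z in rad. A call has 1 to 10 rows; each row is the pose to reach, as a shift and turn from the pose commanded when the call began, along the tool's axes at that moment; what a row does not reach only later rows make up. A row lasts 1/10 s, in which the tool goes at most 50 mm and 8.59 degrees, less where a joint would pass 70% of its speed; a pose out of reach is approached as far as the arm can. A call with a gripper value outside its range is refused whole. "jaw" is the opening, from 0 (shut) to 1 (fully open), set as the call begins (left out, the last holds). The fingers move at their own pace and stop on an object; the grip force is fixed at half the most. Time passes only in rows, so rows that repeat a pose let the fingers close. It gives the time, the measured TCP pose, the force and the opening at its end, in the units of the state.
- env.state(): the state, without advancing time (a new reading comes with each control period).
- env.capture(name): name is "scene" or "side" or "wrist"; returns the picture (384x512x3 uint8, blue, green, red); there is no depth.
- env.camera_params(name): a dict with "fx", "fy", "cx", "cy" (pixels), "origin" and "rotation" of the camera in the world; the wrist camera has in their place "hand_eye" (4x4, takes a point from camera to tool coordinates, whose origin is the TCP and whose axes are the flange's). Camera axes: x right, y up, looking along -z (the intrinsics and any distortion apply to the point x, -y, -z); pixel columns grow to the right and rows downward; lengths in mm; the calibration is good to about 2 mm. A picture is of the moment at which its call begins: read the wrist's pose just before it. camera_params takes no time and is no camera call.
- env.close_job(): hands the job in, once; it reports no verdict.
Trained networks look in the newest picture that a camera, given by its name, has taken for a name from the list of things; names that differ only in an ending like _2 or _b are one class to them, and where a whole thing is asked for, a point or a joint stands for the part that bears it (a point fixed in the world has none). Each returns a list of dicts, best first, with "score" (0 to 1); they miss things now and then, are a little off and sometimes report something else, mostly with a low value. They report only what shows in the picture. A call takes as long as a camera call. They do not tell look-alikes from the thing itself.
- env.recognise(camera, name): "centre" ([row, column] in pixels, amid what is visible of it).
The state is a dict: "time": time; "joint_positions": joint angles; "joint_vel": joint speeds; "tau": joint torques, N m; "eef_pos": TCP position; "tool_rot": TCP orientation; "contact_force": force on the tool from outside, world axes, zero at the start; "wrist_torque": the same for the moment, N m; "gripper_width": finger opening in mm.
Only numpy, scipy, OpenCV 4.12 (cv2) and the standard library are available. Lean on these libraries where they do the work, as an engineer would, in place of code of your own. Each camera call takes 0.05 s, during which the arm holds its last target.

## Working session

There is one attempt and no reset: what is moved stays moved. The work goes in short steps, Python scripts to look and compute and a tool call to move; the robot and the scene stay as the last step left them, time stands still between calls to the robot, and variables do not carry over. Pictures are saved under pics/ and viewed, and the job is handed in when it is done.

Besides the shell and the picture viewer there is one more tool, called after "Emit:" as name(argument=value, ...), one argument or row to a line, values as JSON. drive_tool: Moves the arm, as the interface text tells. Its arguments: {"type":"object","properties":{"rows":{"type":"array"},"jaw":{"type":"number"}},"required":["rows"]}

```bash
mkdir -p pics
python3 - <<'E'
from bench import env
import cv2
s=env.state();print(s['time'],s['eef_pos'],s['tool_rot'],s['gripper_width'])
for n in('scene','side'):
    cv2.imwrite(f'pics/{n}0.png',env.capture(n));p=env.camera_params(n);print(n,p)
E
```

```text
0.0 [196.02724789 619.14896779 230.1802206 ] [-3.08303584e-04  1.52791548e-01  9.88257962e-01 -9.21528057e-04] 85.43907221053395
scene {'fx': 401.5363391557957, 'fy': 401.5363391557957, 'cx': 251.56272341688057, 'cy': 186.6845070433839, 'origin': array([1480.65992356,  332.77051334,  929.6217423 ]), 'rotation': array([0.51927119, 0.23949001, 0.33565651, 0.74855639])}
side {'fx': 369.1372596833652, 'fy': 369.1372596833652, 'cx': 256.57083210378727, 'cy': 186.10457708522426, 'origin': array([ 137.3135824 , -759.21895934, 1022.89806257]), 'rotation': array([ 0.89305236,  0.36563673, -0.09312395, -0.24514321])}
```

View pics/scene0.png

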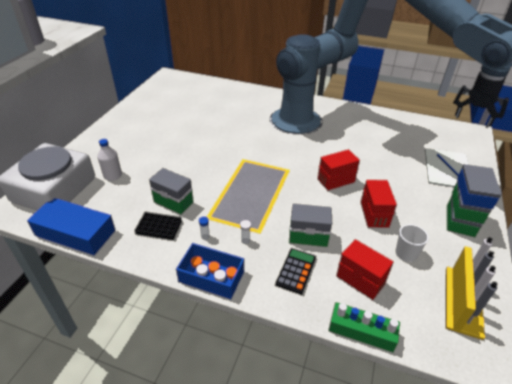

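View pics/side0.png

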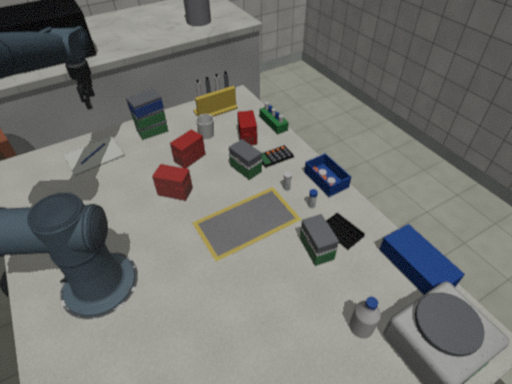

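Two green racks with grey lids: scene (310,225) and (172,190). They fit the description because they flank the lane. The red boxes at (339,169), (378,203) and (364,268) and the green-blue stack at (470,200) are not meant. I'll confirm this in enlarged crops.

```bash
cat > h.py <<'E'
import numpy as np, cv2
from scipy.spatial.transform import Rotation as R
from bench import env
def q2R(q): return R.from_quat([q[1],q[2],q[3],q[0]]).as_matrix()
def cam(n):
    p=env.camera_params(n)
    K=np.array([[p['fx'],0,p['cx']],[0,p['fy'],p['cy']],[0,0,1]])
    if n=='wrist':
        s=env.state();T=np.eye(4);T[:3,:3]=q2R(s['tool_rot']);T[:3,3]=s['eef_pos'];C=T@np.array(p['hand_eye']);return K,C[:3,:3],C[:3,3]
    return K,q2R(p['rotation']),np.array(p['origin'])
def proj(c,P):
    K,Rm,o=c;X=(np.atleast_2d(P)-o)@Rm; X=X*[1,-1,-1]; u=X@K.T; return u[:,:2]/u[:,2:]
def back(c,uv,z):
    K,Rm,o=c;uv=np.atleast_2d(uv);d=np.c_[uv,np.ones(len(uv))]@np.linalg.inv(K).T*[1,-1,-1]; d=d@Rm.T
    t=(z-o[2])/d[:,2]; return o+d*t[:,None]
def crop(img,u0,v0,u1,v1,f,name):
    cv2.imwrite(name,cv2.resize(img[v0:v1,u0:u1],None,fx=f,fy=f,interpolation=cv2.INTER_CUBIC))
E
python3 - <<'E'
from h import *
a=cv2.imread('pics/scene0.png');b=cv2.imread('pics/side0.png')
def c(i,u0,v0,f=6,w=65,h=65): return cv2.resize(i[v0:v0+h,u0:u0+w],None,fx=f,fy=f,interpolation=cv2.INTER_CUBIC)
f=6
g=np.vstack([np.hstack([c(a,140,155,6,65,50),c(a,280,190,6,65,50)]),np.hstack([c(b,290,210,6,65,50),c(b,215,130,6,65,50)])])
cv2.imwrite('pics/c0.png',g);print(g.shape)
# lane
for n,i,(u0,v0,u1,v1) in(('scene',a,(200,150,300,240)),('side',b,(180,180,310,265))):
    hs=cv2.cvtColor(i,cv2.COLOR_BGR2HSV);m=cv2.inRange(hs,(18,120,100),(35,255,255));mm=np.zeros_like(m);mm[v0:v1,u0:u1]=m[v0:v1,u0:u1]
    q=cv2.findNonZero(mm);C=cam(n)
    P=back(C,q.reshape(-1,2).astype(float),0)[:,:2].astype(np.float32);r=cv2.minAreaRect(P);print(n,r,cv2.boxPoints(r).round().tolist())
for n,nm in(('scene','rack_a'),('side','rack_a'),('scene','tube_blue'),('scene','tube_white'),('scene','well_tray'),('scene','calculator')):
    for d in env.recognise(n,nm)[:4]: print(n,nm,round(d['score'],2),np.round(d['centre']), back(cam(n),[d['centre'][::-1]],0 if nm in('well_tray','calculator') else 40).round())
E
```

```text
(600, 780, 3)
scene ((513.473388671875, -19.321548461914062), (334.0303039550781, 185.88623046875), 0.38143303990364075) [[346.0, 73.0], [347.0, -113.0], [681.0, -111.0], [680.0, 75.0]]
side ((513.7716064453125, -20.272239685058594), (333.7880554199219, 182.13040161132812), 0.38963958621025085) [[346.0, 70.0], [348.0, -112.0], [681.0, -110.0], [680.0, 72.0]]
scene rack_a 0.85 [166. 337.] [[316. 237.  40.]]
scene rack_a 0.76 [224. 308.] [[628. 212.  40.]]
scene rack_a 0.68 [266. 364.] [[728. 394.  40.]]
scene rack_a 0.58 [201. 380.] [[447. 404.  40.]]
side rack_a 0.9 [241. 322.] [[ 667. -250.   40.]]
side rack_a 0.88 [158. 244.] [[649. 234.  40.]]
side rack_a 0.86 [150. 188.] [[477. 404.  40.]]
side rack_a 0.76 [183. 174.] [[356. 249.  40.]]
scene tube_blue 0.52 [226. 206.] [[743. -75.  40.]]
scene tube_white 0.65 [231. 242.] [[726.  33.  40.]]
scene well_tray 0.96 [225. 163.] [[ 756. -223.    0.]]
scene calculator 0.56 [269. 299.] [[769. 224.  -0.]]
```

View pics/c0.png

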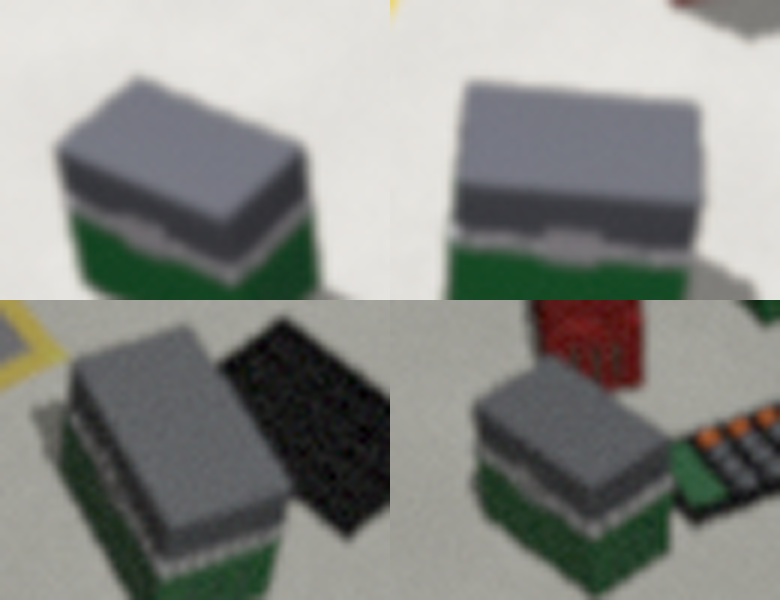

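Run:
```python
from h import *
from scipy.optimize import least_squares
obs={'R':[('scene',140,155,[(140,78),(302,150),(225,220),(58,148)]),('side',290,210,[(72,67),(190,27),(285,190),(170,230)])],
'L':[('scene',280,190,[(78,82),(308,102),(310,205),(68,182)]),('side',215,130,[(85,105),(155,58),(280,140),(200,190)])]}
for k,L in obs.items():
    al=[]
    for n,u0,v0,pts in L:
        p=np.array(pts)/6+[u0-.4,v0-.4]
        P=back(cam(n),p,105)[:,:2]; print(k,n,P.round().tolist(), cv2.minAreaRect(P.astype(np.float32)))
        al.append((cam(n),p))
    def f(v):
        r=[]
        for c,p in al:
            cs,sn=np.cos(v[2]),np.sin(v[2])
            W=np.array([[v[0]+a*36*cs-b*59*sn,v[1]+a*36*sn+b*59*cs,105] for a,b in((1,1),(1,-1),(-1,-1),(-1,1))])
            q=proj(c,W); d=np.linalg.norm(q[:,None]-p[None],axis=2);j=d.argmin(0); r+=list((q[j]-p).ravel())
        return r
    x0=[*np.mean([back(c,p,105)[:,:2].mean(0) for c,p in al],0),0]
    s=least_squares(f,x0);print(k,s.x.round(3),np.round(s.fun,1))
```

```text
R scene [[612.0, -289.0], [635.0, -179.0], [698.0, -190.0], [679.0, -299.0]] ((655.1254272460938, -239.1784210205078), (112.4063949584961, 68.27191162109375), 80.03426361083984)
R side [[625.0, -187.0], [696.0, -197.0], [671.0, -307.0], [607.0, -296.0]] ((651.3563842773438, -246.5166473388672), (113.06375122070312, 70.94835662841797), 80.51016998291016)
R [ 6.52012e+02 -2.43225e+02 -1.89000e-01] [-0.6 -1.5  1.  -1.3 -0.6 -0.1 -1.9 -1.2 -0.9 -2.  -0.2 -1.3  1.6 -0.4
 -0.8 -0.3]
L scene [[624.0, 156.0], [597.0, 266.0], [666.0, 281.0], [692.0, 170.0]] ((644.3961791992188, 217.79788208007812), (70.23905944824219, 114.61912536621094), 13.226103782653809)
L side [[595.0, 259.0], [658.0, 278.0], [686.0, 163.0], [619.0, 148.0]] ((639.1985473632812, 213.28359985351562), (68.51075744628906, 117.66822052001953), 12.67078971862793)
L [6.42410e+02 2.16789e+02 2.28000e-01] [-1.2 -1.   0.4 -0.6  0.7 -0.2 -0.8 -0.4 -1.2 -0.9  0.9 -1.2  0.6 -1.1
  0.1 -0.6]
```

```bash
cat >> h.py <<'E'
def goal(x,y,z,yaw,tilt=None):
    """yaw: world angle of tool y axis minus 90deg (tool pointing down)"""
    s=env.state();Rm=q2R(s['tool_rot']);p=np.array(s['eef_pos'])
    yt=np.array([-np.sin(yaw),np.cos(yaw),0]);zt=np.array([0,0,-1.]);xt=np.cross(yt,zt)
    Rt=np.c_[xt,yt,zt]
    d=Rm.T@(np.array([x,y,z])-p);w=R.from_matrix(Rm.T@Rt).as_rotvec()
    print('t',round(s['time'],2),'at',p.round(1),'F',np.round(s['contact_force'],1),'-> xyz',d.round(1),'w',w.round(3),'dist',round(np.linalg.norm(d)))
E
python3 - <<'E'
from h import *
print(back(cam('scene'),[(465,232),(470,170),(410,258),(455,330)],0).round())
print(env.state()['joint_positions'])
goal(196,619,340,-.3); goal(715,232,340,.22)
E
```

```text
[[448. 674.  -0.]
 [107. 701.   0.]
 [616. 519.   0.]
 [814. 640.   0.]]
[ 1.08988933e+00  2.45185384e-01  1.55796545e+00  2.87536665e-05
  1.33871690e+00 -1.74092615e-01]
t 0.4 at [196.3 619.6 231.1] F [-0.5  0.4  0.6] -> xyz [ 1.000e-01 -7.000e-01 -1.089e+02] w [-0.    -0.    -0.007] dist 109
t 0.4 at [196.3 619.6 231.1] F [-0.5  0.4  0.6] -> xyz [-611.6 -212.8 -108.8] w [-0.    -0.    -0.527] dist 657
```

Emit:
drive_tool(
  rows=[
    {"z": -50},
    {"z": -100},
    {"x": -50, "y": -30, "z": -109, "wz": -0.1},
    {"x": -612, "y": -213, "z": -109, "wz": -0.527},
    {"x": -612, "y": -213, "z": -109, "wz": -0.527},
    {"x": -612, "y": -213, "z": -109, "wz": -0.527},
    {"x": -612, "y": -213, "z": -109, "wz": -0.527},
    {"x": -612, "y": -213, "z": -109, "wz": -0.527},
    {"x": -612, "y": -213, "z": -109, "wz": -0.527},
    {"x": -612, "y": -213, "z": -109, "wz": -0.527},
  ],
  jaw=0.5,
)

```text
validation failed for argument at $.ro...
```

Run:
```python
from h import *
goal(715,232,200,.22)
```

```text
t 0.4 at [196.3 619.6 231.1] F [-0.5  0.4  0.6] -> xyz [-611.6 -212.8   31.2] w [-0.    -0.    -0.527] dist 648
```

Emit:
drive_tool(
  rows=[
    {"x": 0, "y": 0, "z": -50, "wx": 0, "wy": 0, "wz": 0},
    {"x": 0, "y": 0, "z": -100, "wx": 0, "wy": 0, "wz": 0},
  ],
  jaw=0.5,
)

```text
time: 0.6
eef_pos: [195.8, 618.7, 330.2]
tool_rot: [-0.001, 0.153, 0.988, -0.002]
contact_force: [0.2, 0.3, 1.2]
gripper_width: 58.9
```

Emit:
drive_tool(
  rows=[
    {"x": -612, "y": -213, "z": -10, "wx": 0, "wy": 0, "wz": -0.527},
    {"x": -612, "y": -213, "z": -10, "wx": 0, "wy": 0, "wz": -0.527},
    {"x": -612, "y": -213, "z": -10, "wx": 0, "wy": 0, "wz": -0.527},
    {"x": -612, "y": -213, "z": -10, "wx": 0, "wy": 0, "wz": -0.527},
    {"x": -612, "y": -213, "z": -10, "wx": 0, "wy": 0, "wz": -0.527},
    {"x": -612, "y": -213, "z": -10, "wx": 0, "wy": 0, "wz": -0.527},
    {"x": -612, "y": -213, "z": -10, "wx": 0, "wy": 0, "wz": -0.527},
    {"x": -612, "y": -213, "z": -10, "wx": 0, "wy": 0, "wz": -0.527},
    {"x": -612, "y": -213, "z": -10, "wx": 0, "wy": 0, "wz": -0.527},
    {"x": -612, "y": -213, "z": -10, "wx": 0, "wy": 0, "wz": -0.527},
  ],
)

```text
time: 1.6
eef_pos: [592.9, 323.0, 339.1]
tool_rot: [0.0, -0.11, 0.994, 0.0]
contact_force: [0.1, 1.0, 0.1]
gripper_width: 42.5
```

Run:
```python
from h import *
goal(715,232,150,.22)
```

```text
t 1.6 at [592.9 323.  339.1] F [0.1 1.  0.1] -> xyz [ -99.2 -115.5  189.1] w [0. 0. 0.] dist 243
```

Emit:
drive_tool(
  rows=[
    {"x": -99, "y": -115, "z": 0, "wx": 0, "wy": 0, "wz": 0},
    {"x": -99, "y": -115, "z": 0, "wx": 0, "wy": 0, "wz": 0},
    {"x": -99, "y": -115, "z": 0, "wx": 0, "wy": 0, "wz": 0},
    {"x": -99, "y": -115, "z": 30, "wx": 0, "wy": 0, "wz": 0},
    {"x": -99, "y": -115, "z": 80, "wx": 0, "wy": 0, "wz": 0},
    {"x": -99, "y": -115, "z": 130, "wx": 0, "wy": 0, "wz": 0},
    {"x": -99, "y": -115, "z": 180, "wx": 0, "wy": 0, "wz": 0},
    {"x": -99, "y": -115, "z": 220, "wx": 0, "wy": 0, "wz": 0},
    {"x": -99, "y": -115, "z": 249, "wx": 0, "wy": 0, "wz": 0},
    {"x": -99, "y": -115, "z": 249, "wx": 0, "wy": 0, "wz": 0},
  ],
)

```text
time: 2.6
eef_pos: [709.3, 233.1, 83.2]
tool_rot: [-0.006, -0.11, 0.994, -0.0]
contact_force: [-0.8, -0.0, 0.4]
gripper_width: 43.1
```

Run:
```python
from h import *
goal(715,232,90,.22)
cv2.imwrite('pics/s1.png',np.hstack([cv2.resize(env.capture('scene')[100:300,200:400],(400,400)),cv2.resize(env.capture('side')[70:270,150:350],(400,400))]))
```

```text
t 2.6 at [709.3 233.1  83.2] F [-0.8 -0.   0.4] -> xyz [-5.2 -2.3 -6.9] w [ 0.001 -0.011  0.   ] dist 9
```

View pics/s1.png

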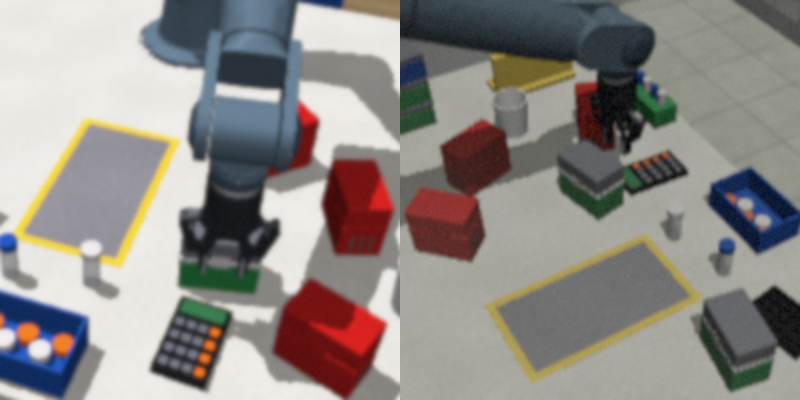

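The gripper is behind the left rack's far face and not touching anything. Now I tip it.

Emit:
drive_tool(
  rows=[
    {"x": 10, "y": 0, "z": -3, "wx": 0, "wy": 0, "wz": 0},
    {"x": 20, "y": 0, "z": -3, "wx": 0, "wy": 0, "wz": 0},
    {"x": 28, "y": 0, "z": -3, "wx": 0, "wy": 0, "wz": 0},
    {"x": 36, "y": 0, "z": -3, "wx": 0, "wy": 0, "wz": 0},
    {"x": 44, "y": 0, "z": -3, "wx": 0, "wy": 0, "wz": 0},
    {"x": 52, "y": 0, "z": -3, "wx": 0, "wy": 0, "wz": 0},
    {"x": 60, "y": 0, "z": -3, "wx": 0, "wy": 0, "wz": 0},
    {"x": 68, "y": 0, "z": -3, "wx": 0, "wy": 0, "wz": 0},
  ],
)

```text
time: 3.5
eef_pos: [646.1, 218.9, 92.9]
tool_rot: [-0.0, -0.11, 0.994, 0.0]
contact_force: [0.2, -0.1, 1.1]
gripper_width: 42.6
```

Run:
```python
from h import *
goal(715,232,90,.22)
cv2.imwrite('pics/s2.png',np.hstack([cv2.resize(env.capture('scene')[100:300,200:400],(400,400)),cv2.resize(env.capture('side')[70:270,150:350],(400,400))]))
```

```text
t 3.5 at [646.1 218.9  92.9] F [ 0.2 -0.1  1.1] -> xyz [-70.1  -2.2   2.8] w [ 0. -0.  0.] dist 70
```

View pics/s2.png

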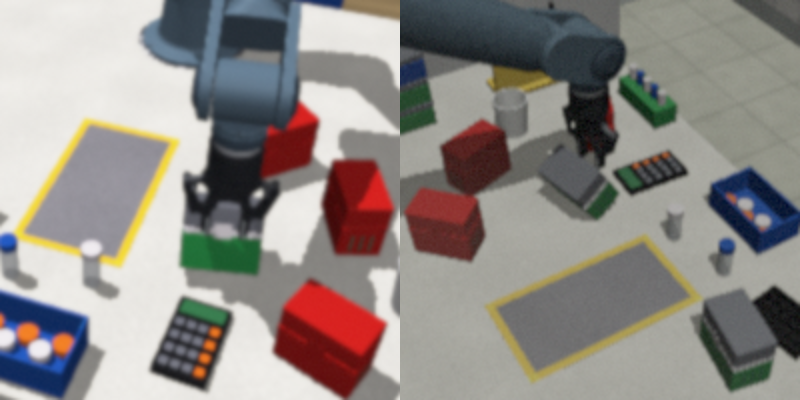

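Tipping, roughly 25–30°. I'll continue the push.

Emit:
drive_tool(
  rows=[
    {"x": 8, "y": 0, "z": 0, "wx": 0, "wy": 0, "wz": 0},
    {"x": 16, "y": 0, "z": 0, "wx": 0, "wy": 0, "wz": 0},
    {"x": 24, "y": 0, "z": 0, "wx": 0, "wy": 0, "wz": 0},
    {"x": 32, "y": 0, "z": 0, "wx": 0, "wy": 0, "wz": 0},
    {"x": 32, "y": 0, "z": 0, "wx": 0, "wy": 0, "wz": 0},
    {"x": 32, "y": 0, "z": -20, "wx": 0, "wy": 0, "wz": 0},
    {"x": 10, "y": 0, "z": -70, "wx": 0, "wy": 0, "wz": 0},
    {"x": 0, "y": 0, "z": -120, "wx": 0, "wy": 0, "wz": 0},
  ],
)

```text
time: 4.4
eef_pos: [645.3, 218.6, 207.2]
tool_rot: [-0.002, -0.11, 0.994, -0.0]
contact_force: [0.6, 1.0, -0.5]
gripper_width: 42.8
```

Run:
```python
from h import *
goal(721,-253,215,-.18)
a=env.capture('scene');b=env.capture('side');cv2.imwrite('pics/fs3.png',a);cv2.imwrite('pics/fd3.png',b)
cv2.imwrite('pics/s3.png',np.hstack([cv2.resize(a[100:300,200:400],(400,400)),cv2.resize(b[70:270,150:350],(400,400))]))
```

```text
t 4.4 at [645.3 218.6 207.2] F [ 0.6  1.  -0.5] -> xyz [  29.1 -476.8   -7.8] w [-0.    -0.003  0.4  ] dist 478
```

View pics/s3.png

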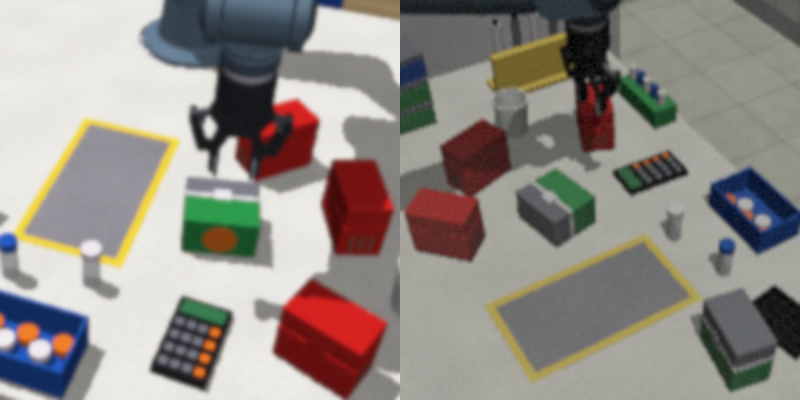

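The left rack carries the orange stamp (crop (220,240)) and now lies flat. Next is the right rack.

Emit:
drive_tool(
  rows=[
    {"x": 24, "y": -478, "z": -30, "wx": 0, "wy": 0, "wz": 0.4},
    {"x": 24, "y": -478, "z": -30, "wx": 0, "wy": 0, "wz": 0.4},
    {"x": 24, "y": -478, "z": -30, "wx": 0, "wy": 0, "wz": 0.4},
    {"x": 24, "y": -478, "z": -30, "wx": 0, "wy": 0, "wz": 0.4},
    {"x": 24, "y": -478, "z": -30, "wx": 0, "wy": 0, "wz": 0.4},
    {"x": 24, "y": -478, "z": -30, "wx": 0, "wy": 0, "wz": 0.4},
    {"x": 24, "y": -478, "z": -30, "wx": 0, "wy": 0, "wz": 0.4},
    {"x": 24, "y": -478, "z": -30, "wx": 0, "wy": 0, "wz": 0.4},
    {"x": 24, "y": -478, "z": -30, "wx": 0, "wy": 0, "wz": 0.4},
    {"x": 24, "y": -478, "z": -30, "wx": 0, "wy": 0, "wz": 0.4},
  ],
)

```text
time: 5.5
eef_pos: [726.6, -257.1, 237.6]
tool_rot: [0.0, 0.091, 0.996, -0.001]
contact_force: [0.2, -0.3, 0.1]
gripper_width: 42.8
```

Run:
```python
from h import *
goal(726,-256,90,-.18)
```

```text
t 5.5 at [ 726.6 -257.1  237.6] F [ 0.2 -0.3  0.1] -> xyz [  0.9   1.1 147.6] w [-0.001  0.001 -0.003] dist 148
```

Emit:
drive_tool(
  rows=[
    {"x": 0, "y": 0, "z": 50, "wx": 0, "wy": 0, "wz": 0},
    {"x": 0, "y": 0, "z": 100, "wx": 0, "wy": 0, "wz": 0},
    {"x": 0, "y": 0, "z": 130, "wx": 0, "wy": 0, "wz": 0},
    {"x": 0, "y": 0, "z": 146, "wx": 0, "wy": 0, "wz": 0},
    {"x": 0, "y": 0, "z": 146, "wx": 0, "wy": 0, "wz": 0},
  ],
)

```text
time: 6.0
eef_pos: [725.3, -252.2, 88.4]
tool_rot: [-0.002, 0.09, 0.996, 0.001]
contact_force: [1.4, 0.5, -0.1]
gripper_width: 42.4
```

Run:
```python
from h import *
goal(726,-256,90,-.18)
a=env.capture('scene');b=env.capture('side')
cv2.imwrite('pics/s4.png',np.hstack([cv2.resize(a[100:300,80:280],(400,400)),cv2.resize(b[120:320,200:400],(400,400))]))
```

```text
t 6.0 at [ 725.3 -252.2   88.4] F [ 1.4  0.5 -0.1] -> xyz [-1.4 -3.6 -1.6] w [ 0.001 -0.005  0.   ] dist 4
```

View pics/s4.png

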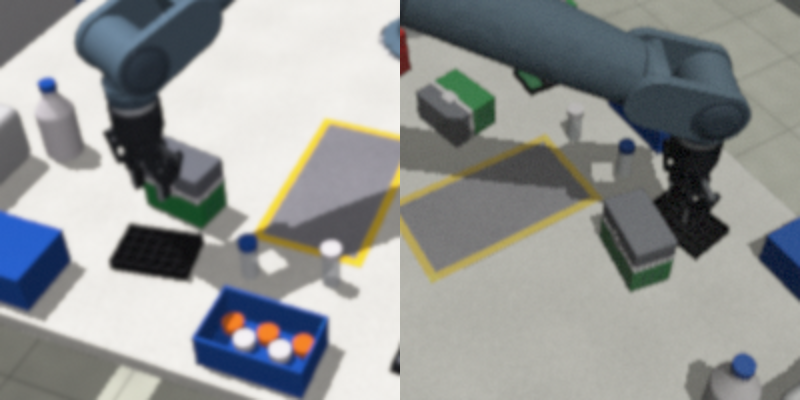

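Run:
```python
from h import *
s=env.state();Rm=q2R(s['tool_rot']);p=np.array(s['eef_pos'])
for n,u,v in(('scene',80,100),('side',200,120)):
    P=[p+Rm@np.array([0,k,0]) for k in(-32,0,32)]
    print(n,((proj(cam(n),P)-[u,v])*2+[400*(n=='side'),0]).round().tolist())
    c,sn=np.cos(-.18),np.sin(-.18)
    W=[[652+a*36*c-b*59*sn,-243+a*36*sn+b*59*c,105] for a,b in((1,1),(1,-1),(-1,-1),(-1,1))]
    print(((proj(cam(n),W)-[u,v])*2+[400*(n=='side'),0]).round().tolist())
```

```text
scene [[133.0, 183.0], [149.0, 190.0], [165.0, 198.0]]
[[194.0, 182.0], [135.0, 156.0], [164.0, 132.0], [222.0, 156.0]]
side [[690.0, 223.0], [680.0, 208.0], [670.0, 194.0]]
[[642.0, 186.0], [677.0, 241.0], [635.0, 255.0], [601.0, 198.0]]
```

Projection shows the fingers centred on the far face. Tipping it over.

Emit:
drive_tool(
  rows=[
    {"x": 12, "y": 0, "z": -3, "wx": 0, "wy": 0, "wz": 0},
    {"x": 24, "y": 0, "z": -3, "wx": 0, "wy": 0, "wz": 0},
    {"x": 34, "y": 0, "z": -3, "wx": 0, "wy": 0, "wz": 0},
    {"x": 42, "y": 0, "z": -3, "wx": 0, "wy": 0, "wz": 0},
    {"x": 50, "y": 0, "z": -3, "wx": 0, "wy": 0, "wz": 0},
    {"x": 58, "y": 0, "z": -3, "wx": 0, "wy": 0, "wz": 0},
    {"x": 66, "y": 0, "z": -3, "wx": 0, "wy": 0, "wz": 0},
    {"x": 74, "y": 0, "z": -3, "wx": 0, "wy": 0, "wz": 0},
    {"x": 82, "y": 0, "z": -3, "wx": 0, "wy": 0, "wz": 0},
    {"x": 90, "y": 0, "z": -3, "wx": 0, "wy": 0, "wz": 0},
  ],
)

```text
time: 7.1
eef_pos: [637.0, -236.5, 93.9]
tool_rot: [-0.001, 0.09, 0.996, 0.0]
contact_force: [0.9, -0.8, -0.5]
gripper_width: 42.8
```

Emit:
drive_tool(
  rows=[
    {"x": 8, "y": 0, "z": 0, "wx": 0, "wy": 0, "wz": 0},
    {"x": 16, "y": 0, "z": 0, "wx": 0, "wy": 0, "wz": 0},
    {"x": 22, "y": 0, "z": 0, "wx": 0, "wy": 0, "wz": 0},
    {"x": 22, "y": 0, "z": -20, "wx": 0, "wy": 0, "wz": 0},
    {"x": 10, "y": 0, "z": -70, "wx": 0, "wy": 0, "wz": 0},
    {"x": 0, "y": 0, "z": -120, "wx": 0, "wy": 0, "wz": 0},
    {"x": 0, "y": 0, "z": -170, "wx": 0, "wy": 0, "wz": 0},
  ],
)

```text
time: 7.8
eef_pos: [638.2, -236.8, 263.7]
tool_rot: [-0.0, 0.09, 0.996, 0.0]
contact_force: [0.6, -0.6, 0.7]
gripper_width: 42.6
```

Run:
```python
from h import *
goal(600,400,260,0)
a=env.capture('scene');b=env.capture('side');cv2.imwrite('pics/fs5.png',a);cv2.imwrite('pics/fd5.png',b)
cv2.imwrite('pics/s5.png',np.hstack([cv2.resize(a[100:300,80:280],(400,400)),cv2.resize(b[120:320,200:400],(400,400))]))
```

```text
t 7.8 at [ 638.2 -236.8  263.7] F [ 0.6 -0.6  0.7] -> xyz [151.4 619.7   3.8] w [ 0.   -0.   -0.18] dist 638
```

View pics/s5.png

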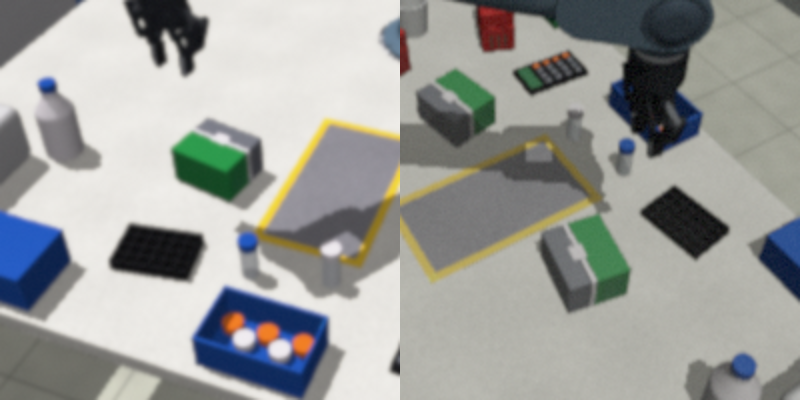

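The right rack's underside is plain. Next I measure both lying racks.

Run:
```python
from h import *
a=cv2.imread('pics/fs5.png');b=cv2.imread('pics/fd5.png')
def c(i,u0,v0,f=6,w=65,h=50): return cv2.resize(i[v0:v0+h,u0:u0+w],None,fx=f,fy=f,interpolation=cv2.INTER_CUBIC)
g=np.vstack([np.hstack([c(a,155,150),c(a,282,182)]),np.hstack([c(b,262,222),c(b,202,148)])])
cv2.imwrite('pics/c5.png',g)
```

```text
(no output)
```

View pics/c5.png

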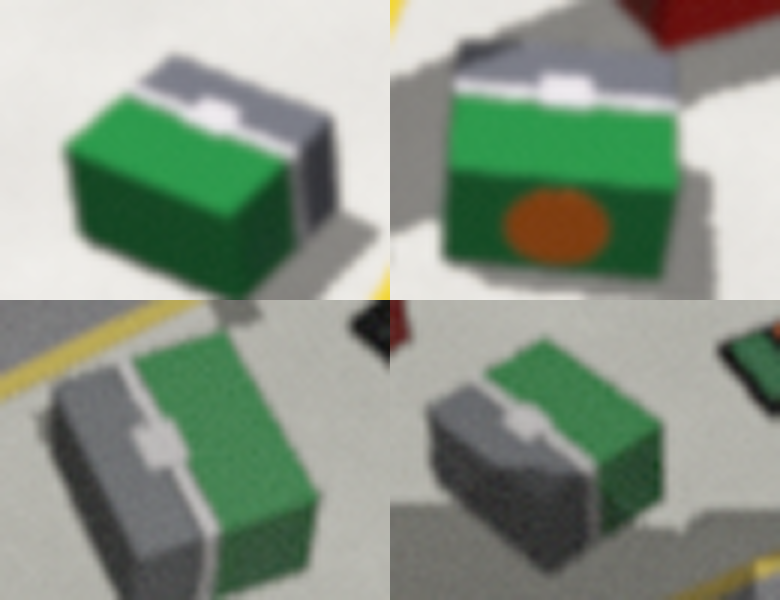

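```bash
cat >> h.py <<'E'
from scipy.optimize import least_squares
def fitlying(L,f=6,z=72,ex=52.5,ey=59):
    al=[(cam(n),np.array(p)/f+[u0-.4,v0-.4]) for n,u0,v0,p in L]
    def W(v):
        cs,sn=np.cos(v[2]),np.sin(v[2])
        return np.array([[v[0]+a*ex*cs-b*ey*sn,v[1]+a*ex*sn+b*ey*cs,z] for a,b in((1,1),(1,-1),(-1,-1),(-1,1))])
    def fu(v):
        r=[]
        for c,p in al:
            q=proj(c,W(v));d=np.linalg.norm(q[:,None]-p[None],axis=2);r+=list((q[d.argmin(0)]-p).ravel())
        return r
    x0=[*np.mean([back(c,p,z)[:,:2].mean(0) for c,p in al],0),0]
    s=least_squares(fu,x0);print('fit',s.x.round(3),'res',np.round(s.fun,1),'corners',W(s.x)[:,:2].round().tolist());return s.x
E
python3 - <<'E'
from h import *
fitlying([('scene',155,150,[(170,57),(332,118),(230,218),(66,148)]),('side',262,222,[(58,85),(225,30),(318,195),(140,260)])])
fitlying([('scene',282,182,[(72,42),(288,60),(288,188),(60,165)]),('side',202,148,[(42,105),(155,40),(272,125)])])
E
```

```text
fit [ 5.6411e+02 -2.2715e+02 -1.6700e-01] res [-0.1 -1.5  0.7 -1.  -0.6 -0.2 -1.9 -0.3 -1.8 -1.   0.2 -1.3  1.5 -0.3
 -0.5 -0.3] corners [[626.0, -178.0], [606.0, -294.0], [503.0, -277.0], [522.0, -160.0]]
fit [5.54379e+02 1.97470e+02 2.10000e-01] res [-0.6 -1.6  0.2 -0.9  0.2  0.8 -0.9  0.4 -1.9 -0.1  0.6 -1.6  0.8 -1. ] corners [[593.0, 266.0], [618.0, 151.0], [515.0, 129.0], [491.0, 244.0]]
```

Run:
```python
from h import *
a=cv2.imread('pics/fs5.png');b=cv2.imread('pics/fd5.png')
def c(i,u0,v0,f=4,w=100,h=75): return cv2.resize(i[v0:v0+h,u0:u0+w],None,fx=f,fy=f,interpolation=cv2.INTER_CUBIC)
g=np.hstack([c(a,320,140),c(b,150,100)])
cv2.imwrite('pics/c6.png',g)
```

```text
(no output)
```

View pics/c6.png

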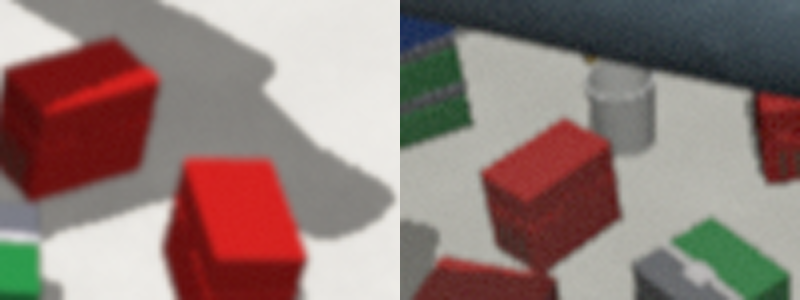

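Run:
```python
from h import *
for p in([(188,160),(272,160),(304,262),(218,262)],[(8,72),(115,40),(158,78),(40,115)]):
    print(back(cam('scene'),np.array(p)/4+[320,140],105).round().tolist())
p=[(485,175),(567,120),(610,155),(527,203)]
print(back(cam('side'),(np.array(p)-[400,0])/4+[150,100],105).round().tolist())
goal(552,297,230,-np.pi/2);print(env.state()['joint_positions'].round(2))
```

```text
[[436.0, 348.0, 105.0], [412.0, 411.0, 105.0], [524.0, 446.0, 105.0], [546.0, 386.0, 105.0]]
[[373.0, 188.0, 105.0], [294.0, 265.0, 105.0], [336.0, 309.0, 105.0], [421.0, 226.0, 105.0]]
[[411.0, 395.0, 105.0], [516.0, 435.0, 105.0], [530.0, 359.0, 105.0], [430.0, 333.0, 105.0]]
t 7.9 at [ 641.7 -238.8  272.8] F [0.8 0.6 1. ] -> xyz [184.6 511.4  37. ] w [0.006 0.017 1.391] dist 545
[-0.52  0.29  1.43  0.    1.41 -1.91]
```

Emit:
drive_tool(
  rows=[
    {"x": 176, "y": 504, "z": 0, "wx": 0, "wy": 0, "wz": 1.39},
    {"x": 176, "y": 504, "z": 0, "wx": 0, "wy": 0, "wz": 1.39},
    {"x": 176, "y": 504, "z": 0, "wx": 0, "wy": 0, "wz": 1.39},
    {"x": 176, "y": 504, "z": 0, "wx": 0, "wy": 0, "wz": 1.39},
    {"x": 176, "y": 504, "z": 0, "wx": 0, "wy": 0, "wz": 1.39},
    {"x": 176, "y": 504, "z": 0, "wx": 0, "wy": 0, "wz": 1.39},
    {"x": 176, "y": 504, "z": 0, "wx": 0, "wy": 0, "wz": 1.39},
    {"x": 176, "y": 504, "z": 0, "wx": 0, "wy": 0, "wz": 1.39},
    {"x": 176, "y": 504, "z": 0, "wx": 0, "wy": 0, "wz": 1.39},
    {"x": 176, "y": 504, "z": 0, "wx": 0, "wy": 0, "wz": 1.39},
  ],
)

```text
time: 8.9
eef_pos: [562.1, 244.0, 262.1]
tool_rot: [0.0, 0.708, 0.706, 0.0]
contact_force: [0.5, 0.3, -0.4]
gripper_width: 43.0
```

Run:
```python
from h import *
goal(560,293,130,-np.pi/2)
```

```text
t 8.9 at [562.1 244.  262.1] F [ 0.5  0.3 -0.4] -> xyz [ 49.   -2.4 132.1] w [ 0.001  0.    -0.004] dist 141
```

Emit:
drive_tool(
  rows=[
    {"x": 49, "y": -2, "z": 0, "wx": 0, "wy": 0, "wz": 0},
    {"x": 49, "y": -2, "z": 40, "wx": 0, "wy": 0, "wz": 0},
    {"x": 49, "y": -2, "z": 80, "wx": 0, "wy": 0, "wz": 0},
    {"x": 49, "y": -2, "z": 115, "wx": 0, "wy": 0, "wz": 0},
    {"x": 49, "y": -2, "z": 132, "wx": 0, "wy": 0, "wz": 0},
    {"x": 49, "y": -2, "z": 132, "wx": 0, "wy": 0, "wz": 0},
  ],
)

```text
time: 9.5
eef_pos: [558.9, 290.7, 127.1]
tool_rot: [-0.001, 0.707, 0.707, -0.003]
contact_force: [-0.1, -0.2, -0.9]
gripper_width: 42.8
```

Run:
```python
from h import *
goal(560,293,35,-np.pi/2)
a=env.capture('scene');b=env.capture('side')
cv2.imwrite('pics/s6.png',np.hstack([cv2.resize(a[100:300,240:440],(400,400)),cv2.resize(b[70:270,130:330],(400,400))]))
s=env.state();Rm=q2R(s['tool_rot']);p=np.array(s['eef_pos'])
for n,u,v in(('scene',240,100),('side',130,70)):
    P=[[560+k,293,z] for k in(-32,32) for z in(35,130)]
    print(n,((proj(cam(n),P)-[u,v])*2+[400*(n=='side'),0]).round().tolist())
```

```text
t 9.5 at [558.9 290.7 127.1] F [-0.1 -0.2 -0.9] -> xyz [ 2.5  1.6 92.1] w [-0.005  0.002  0.001] dist 92
scene [[202.0, 221.0], [212.0, 176.0], [194.0, 248.0], [204.0, 203.0]]
side [[562.0, 183.0], [557.0, 146.0], [591.0, 172.0], [587.0, 135.0]]
```

View pics/s6.png

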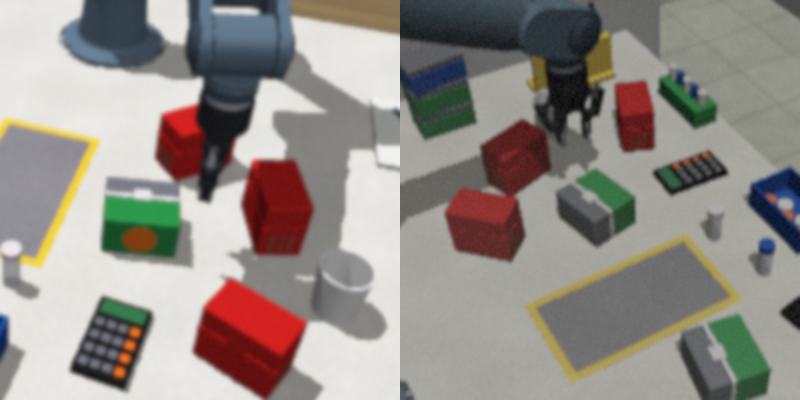

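Clear of the rack and the red box on both sides, so I descend and push along −y.

Emit:
drive_tool(
  rows=[
    {"x": 2, "y": 1, "z": 30, "wx": 0, "wy": 0, "wz": 0},
    {"x": 2, "y": 1, "z": 60, "wx": 0, "wy": 0, "wz": 0},
    {"x": 2, "y": 1, "z": 80, "wx": 0, "wy": 0, "wz": 0},
    {"x": 2, "y": 1, "z": 92, "wx": 0, "wy": 0, "wz": 0},
    {"x": -5, "y": 1, "z": 92, "wx": 0, "wy": 0, "wz": 0},
    {"x": -13, "y": 1, "z": 92, "wx": 0, "wy": 0, "wz": 0},
    {"x": -21, "y": 1, "z": 92, "wx": 0, "wy": 0, "wz": 0},
    {"x": -29, "y": 1, "z": 92, "wx": 0, "wy": 0, "wz": 0},
    {"x": -37, "y": 1, "z": 92, "wx": 0, "wy": 0, "wz": 0},
    {"x": -45, "y": 1, "z": 92, "wx": 0, "wy": 0, "wz": 0},
  ],
)

```text
time: 10.6
eef_pos: [562.4, 245.8, 38.9]
tool_rot: [0.0, 0.707, 0.707, 0.001]
contact_force: [0.8, 1.9, 0.7]
gripper_width: 42.5
```

Run:
```python
from h import *
goal(556,48,35,-np.pi/2)
a=env.capture('scene');b=env.capture('side')
cv2.imwrite('pics/s7.png',np.hstack([cv2.resize(a[100:300,240:440],(400,400)),cv2.resize(b[70:270,130:330],(400,400))]))
```

```text
t 10.6 at [562.4 245.8  38.9] F [0.8 1.9 0.7] -> xyz [-197.8   -6.5    3.8] w [ 0.001 -0.     0.001] dist 198
```

View pics/s7.png

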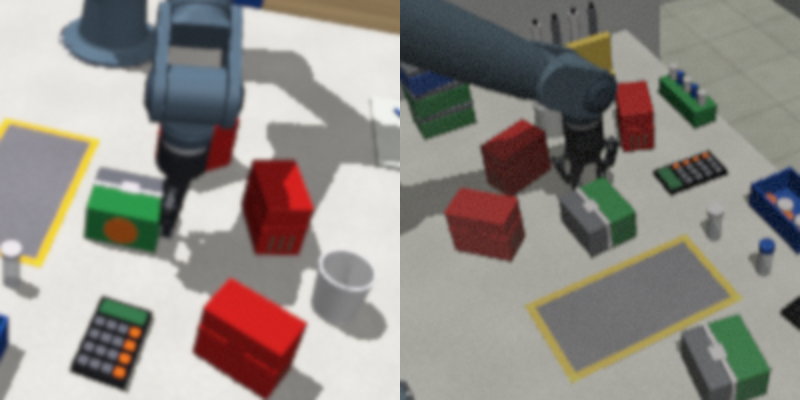

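Emit:
drive_tool(
  rows=[
    {"x": -9, "y": 0, "z": 2, "wx": 0, "wy": 0, "wz": 0},
    {"x": -18, "y": 0, "z": 2, "wx": 0, "wy": 0, "wz": 0},
    {"x": -27, "y": 0, "z": 2, "wx": 0, "wy": 0, "wz": 0},
    {"x": -36, "y": -1, "z": 2, "wx": 0, "wy": 0, "wz": 0},
    {"x": -45, "y": -2, "z": 2, "wx": 0, "wy": 0, "wz": 0},
    {"x": -54, "y": -3, "z": 2, "wx": 0, "wy": 0, "wz": 0},
    {"x": -63, "y": -4, "z": 2, "wx": 0, "wy": 0, "wz": 0},
    {"x": -72, "y": -5, "z": 2, "wx": 0, "wy": 0, "wz": 0},
    {"x": -81, "y": -6, "z": 2, "wx": 0, "wy": 0, "wz": 0},
    {"x": -90, "y": -6, "z": 2, "wx": 0, "wy": 0, "wz": 0},
  ],
)

```text
time: 11.7
eef_pos: [555.7, 155.7, 36.1]
tool_rot: [-0.0, 0.707, 0.707, -0.0]
contact_force: [0.0, 1.2, -1.0]
gripper_width: 42.9
```

Run:
```python
from h import *
goal(556,50,35,-np.pi/2)
a=env.capture('scene');b=env.capture('side')
cv2.imwrite('pics/s8.png',np.hstack([cv2.resize(a[100:300,200:400],(400,400)),cv2.resize(b[100:300,150:350],(400,400))]))
```

```text
t 11.7 at [555.7 155.7  36.1] F [ 0.   1.2 -1. ] -> xyz [-105.7    0.2    1.1] w [-0.     0.     0.001] dist 106
```

View pics/s8.png

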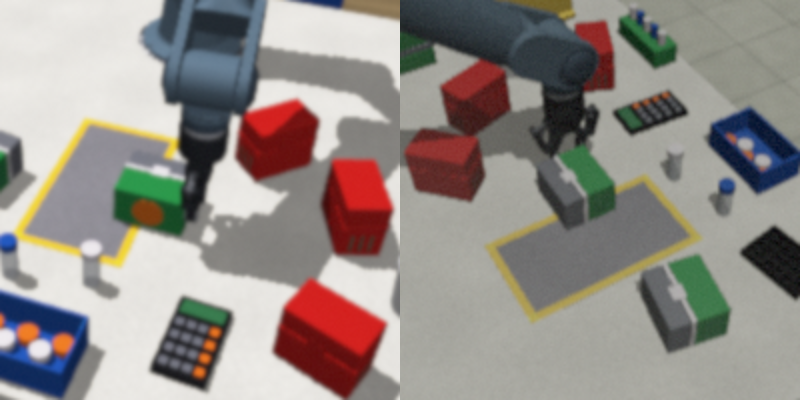

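Emit:
drive_tool(
  rows=[
    {"x": -8, "y": 0, "z": 1, "wx": 0, "wy": 0, "wz": 0},
    {"x": -16, "y": 0, "z": 1, "wx": 0, "wy": 0, "wz": 0},
    {"x": -24, "y": 0, "z": 1, "wx": 0, "wy": 0, "wz": 0},
    {"x": -32, "y": 0, "z": 1, "wx": 0, "wy": 0, "wz": 0},
    {"x": -40, "y": 0, "z": 1, "wx": 0, "wy": 0, "wz": 0},
    {"x": -48, "y": 0, "z": 1, "wx": 0, "wy": 0, "wz": 0},
    {"x": -56, "y": 0, "z": 1, "wx": 0, "wy": 0, "wz": 0},
    {"x": -64, "y": 0, "z": 1, "wx": 0, "wy": 0, "wz": 0},
    {"x": -70, "y": 0, "z": 1, "wx": 0, "wy": 0, "wz": 0},
    {"x": -75, "y": 0, "z": 1, "wx": 0, "wy": 0, "wz": 0},
  ],
)

```text
time: 12.8
eef_pos: [555.9, 80.9, 35.1]
tool_rot: [-0.0, 0.707, 0.707, -0.0]
contact_force: [0.1, 3.3, 1.0]
gripper_width: 42.1
```

Run:
```python
from h import *
goal(556,50,35,-np.pi/2)
a=env.capture('scene');b=env.capture('side')
cv2.imwrite('pics/s9.png',np.hstack([cv2.resize(a[130:260,200:330],(400,400),interpolation=2),cv2.resize(b[150:280,180:310],(400,400),interpolation=2)]))
```

```text
t 12.8 at [555.9  80.9  35.1] F [0.1 3.3 1. ] -> xyz [-30.9   0.    0.1] w [-0.    -0.     0.001] dist 31
```

View pics/s9.png

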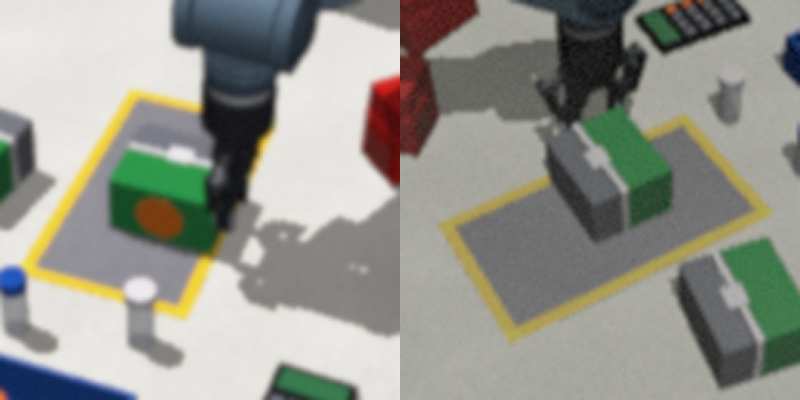

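Emit:
drive_tool(
  rows=[
    {"x": -7, "y": 0, "z": 0, "wx": 0, "wy": 0, "wz": 0},
    {"x": -14, "y": 0, "z": 0, "wx": 0, "wy": 0, "wz": 0},
    {"x": -20, "y": 0, "z": 0, "wx": 0, "wy": 0, "wz": 0},
    {"x": -26, "y": 0, "z": 0, "wx": 0, "wy": 0, "wz": 0},
    {"x": -31, "y": 0, "z": 0, "wx": 0, "wy": 0, "wz": 0},
    {"x": -31, "y": 0, "z": 0, "wx": 0, "wy": 0, "wz": 0},
    {"x": -15, "y": 0, "z": 0, "wx": 0, "wy": 0, "wz": 0},
    {"x": 10, "y": 0, "z": -30, "wx": 0, "wy": 0, "wz": 0},
    {"x": 40, "y": 0, "z": -70, "wx": 0, "wy": 0, "wz": 0},
    {"x": 80, "y": 0, "z": -110, "wx": 0, "wy": 0, "wz": 0},
  ],
)

```text
time: 13.9
eef_pos: [555.7, 158.5, 142.1]
tool_rot: [0.0, 0.707, 0.707, 0.0]
contact_force: [0.8, 0.3, 0.3]
gripper_width: 42.7
```

Emit:
drive_tool(
  rows=[
    {"x": 40, "y": 0, "z": -50, "wx": 0, "wy": 0, "wz": 0},
    {"x": 80, "y": 0, "z": -100, "wx": 0, "wy": 0, "wz": 0},
    {"x": 120, "y": 0, "z": -120, "wx": 0, "wy": 0, "wz": 0},
    {"x": 160, "y": 0, "z": -120, "wx": 0, "wy": 0, "wz": 0},
    {"x": 160, "y": 0, "z": -120, "wx": 0, "wy": 0, "wz": 0},
  ],
)

```text
time: 14.4
eef_pos: [555.3, 322.5, 263.6]
tool_rot: [0.001, 0.705, 0.709, 0.003]
contact_force: [-0.5, 0.5, 0.2]
gripper_width: 42.7
```

Run:
```python
from h import *
goal(556,50,35,-np.pi/2)
a=env.capture('scene');b=env.capture('side');cv2.imwrite('pics/fs10.png',a);cv2.imwrite('pics/fd10.png',b)
cv2.imwrite('pics/s10.png',np.hstack([cv2.resize(a[140:240,195:295],(400,400),interpolation=2),cv2.resize(b[160:260,190:290],(400,400),interpolation=2)]))
```

```text
t 14.4 at [555.3 322.5 263.6] F [-0.5  0.5  0.2] -> xyz [-273.1   -2.1  227.8] w [ 0.005 -0.003  0.006] dist 356
```

View pics/s10.png

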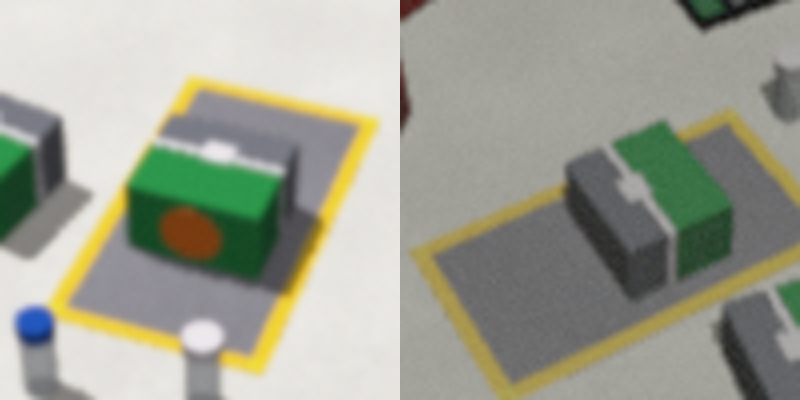

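View pics/fs10.png

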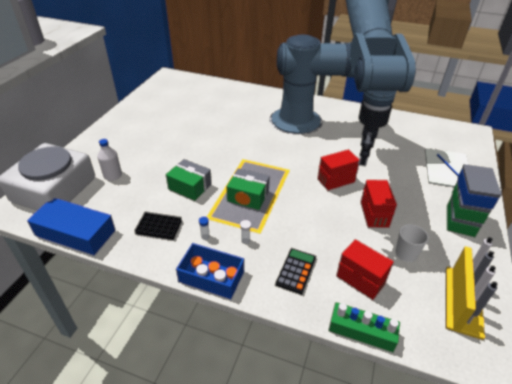

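Run:
```python
from h import *
fitlying([('scene',195,140,[(165,118),(298,146),(275,222),(128,185)]),('side',190,160,[(166,165),(262,122),(332,207),(228,250)])],f=4)
print(back(cam('scene'),np.array([(130,247),(262,280)])/4+[194.6,139.6],0).round(), back(cam('side'),np.array([(235,300),(330,264)])/4+[189.6,159.6],0).round())
```

```text
fit [ 5.36049e+02 -1.84540e+01  3.70000e-02] res [ 0.8 -1.8  0.7 -1.7 -2.8 -0.7 -0.9  0.6 -1.7 -0.8 -0.2 -1.9  0.9 -2.2
  0.5  0.3] corners [[586.0, 42.0], [591.0, -75.0], [486.0, -79.0], [481.0, 39.0]]
[[584. -76.   0.]
 [582.  41.   0.]] [[490. -77.   0.]
 [580. -86.  -0.]]
```

Run:
```python
from bench import env
print(env.close_job(), env.state()['time'])
```

```text
the job is handed in; nothing more can be done
the job is handed in; nothing more can be done
```

I tipped both green racks towards the robot. The left one bears the round orange stamp, and the right one's underside is plain. I then pushed the left rack sideways, still lying flat, into the dispatch lane, and handed the job in at about 14.5 s.

- **Stamped rack:** the final fit from the scene and side cameras puts its footprint at about x 481 to 591, y −79 to 42. The lane runs about x 343 to 683, y −115 to 75, so it has roughly 30 mm or more to spare on every side. The fit residuals were up to 2.8 px. The directly back-projected bottom corners agreed within about 10 mm; the worst, at y −86, is still well inside.
- **Other rack:** it lies outside the lane, with its nearest edge about 45 mm away when measured just after tipping. I did not re-measure it, but the last picture shows it in the same place.
- **Other things on the bench:** they look unmoved in the last picture. The contact-force readings at the end of each move stayed around 3 N or less, and the gripper was clear of everything at the end.

My first move call was refused because the rows lacked some fields. Nothing moved from it. No other check failed.

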